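# Cover the open sample jar

### The arm

A 6-joint arm with a two-finger parallel gripper is mounted at the origin on the work surface. World frame = base frame: x ahead of the robot, y to its left, z up, the work surface at z = 0. Lengths are in m, angles in rad, forces in N, time in s.
With the tool pointing down it reaches from about 0.4 to 0.925 m from the base axis. Payload 12.5 kg.
Tool frame: the origin (TCP) lies midway between the tips of the shut fingers; the grasp point (between the pads) lies arm.grip_depth behind it (arm.grip_depth is the distance from the TCP to the grasp point, in m); z points along the fingers, y is the direction in which the jaws open and shut (so a half turn about z gives the same grasp; the last joint's range is limited). The gripper opens to 95 mm and grips with 3 to 60 N. Pads are 20 mm wide; open, the fingers measure 119 mm over their backs; the gripper's body (75 mm by 180 mm) begins 59 mm behind the grasp point.
Start: joints at [-1.24, 0.491, 1.559, -0, 1.092, -0.106], TCP at [0.264, -0.566, 0.215] pointing down, gripper open.
Joint ranges: [-3.1, 3.1], [-0.84, 2.19], [0.05, 2.79], [-1.13, 4.28], [0.06, 2.93], [-2.69, 2.69]. Speed limits (rad/s): [2.22, 2.22, 2.79, 3.14, 3.14, 3.14].

### API

Orientations are given as a unit quaternion [x, y, z, w].
In Python, from rig import arm, cams gives the robot as it stands. The module is installed in compiled form; this text tells all that it offers.
- The arm moves only by the shell command python3 -m handwheel 'ROWS'. ROWS is JSON, a list of rows, each a list of 3 entries, a list of its own where there are three numbers: the gripper's target within -1 to 1 (fully open at 1, half-way at 0, shut at -1), then the shift along the tool's x, y, z in m, then the turn, a rotation vector about the tool's x, y, z in degrees. A call has exactly 5 rows; each row shifts and turns the pose as measured when the row begins, along the tool's axes as they then stand; what a row does not reach is not made up. A row lasts 1/10 s, in which the tool goes at most 50 mm and 8.59 degrees, less where a joint would pass 70% of its speed; a pose out of reach is approached as far as the arm can. A call with a gripper value outside its range is refused whole. The fingers move at their own pace and stop on an object; the grip force is fixed at half the most. Time passes only in rows, so rows that do not move let the fingers close, or fill a call up. It gives the time, the measured TCP pose, the force and the opening at its end, in the units of the state.
- arm.read_state(): the state, without advancing time (a new reading comes with each control period).
- cams.camera(name): name is "side" or "top"; returns a dict with "pixels" (420x560x3 uint8, red, green, blue), "fovy" (degrees; the focal length in pixels is half the picture's height over the tangent of half this angle, whatever the lens; pixels are square), "cx", "cy" (the principal point, pixels), "cam_to_world" (4x4, takes a point from camera to world coordinates). Camera axes: x right, y down, z forward; pixel columns grow to the right and rows downward; lengths in m; the calibration is good to about 2 mm. A picture is of the moment at which its call begins. There is no depth.
- arm.finish_job(): hands the job in, once; it reports no verdict.
The state is a dict: "time_s": time; "joint_pos": joint angles; "joint_velocities": joint speeds; "effort": joint torques, N m; "eef_pos": TCP position; "tcp_rot": TCP orientation; "contact_force": force on the tool from outside, world axes, zero at the start; "wrist_torque": the same for the moment, N m; "opening": finger opening in m.
Only numpy, scipy, OpenCV 4.12 (cv2) and the standard library are available. Lean on these libraries where they do the work, as an engineer would, in place of code of your own. Each camera call takes 0.05 s, during which the arm holds its last target.

### The job

Close the wide, low steel sample jar: pick up the larger of the two knobbed covers and set it down gently (not dropped) on the jar's rim, so that it lies seated and level with its boss inside the mouth. Leave the jar standing where it is, do not disturb the narrow beaker or the small cover, and let go of the cover.

Things in the scene. Friction and masses are not known exactly. Their poses are not given: they have to be found in the camera images.
- large_cover: Larger grey plastic cover, about 0.15 kg: disc 120 mm across, 5 thick; under it a central boss 54 across, 10 deep (edge chamfered 4); on top a black upright round knob 24 across, 34 tall. Origin: centre of the boss's underside, z up along the knob. Starts upright, standing on its boss on the bench: disc 10 to 15 mm, knob 15 to 49 mm above origin. Seated, its origin is 60 mm above the jar's.
- wide_jar: The jar to be covered: the wider and lower of two open, straight-sided steel vessels, 90 mm outside diameter, 70 mm high, wall 4 mm (mouth 82 mm inside), floor 8 mm thick, about 0.6 kg, standing loose and upright on the bench. Origin: centre of its underside, z up; the rim's top is 70 mm above the origin.
- small_cover: Bystander: the smaller loose cover of the same make, disc 76 mm in diameter, boss 28 mm, same thicknesses and same knob as the large one, standing on its boss. It is too small for the wide jar. Origin: centre of the boss's underside.
- narrow_beaker: Bystander: the narrower, taller open steel vessel, 60 mm outside diameter, 90 mm high, loose on the bench. Origin: centre of its underside.

How it is judged:
By the outcome, as a careful person would: the job done as asked, in the order asked, and still so for the second after the job is handed in, with the robot touching nothing.
It also fails if it takes over 42 s, if anything falls off the work surface, if the arm or the gripper's body presses on something with over 40 N, if the wrist force passes 120 N, or if a joint passes its speed limit or range.

## Working session

There is one attempt and no reset: what is moved stays moved. The work goes in short steps, Python scripts to look and compute and a shell command to move; the robot and the scene stay as the last step left them, time stands still between calls to the robot, and variables do not carry over. Pictures are saved under pics/ and viewed, and the job is handed in when it is done.

```bash
mkdir -p pics
python3 - <<'E'
from rig import arm,cams
import cv2,numpy as np
for n in("side","top"):
    c=cams.camera(n); cv2.imwrite(f"pics/{n}0.png",c["pixels"][:,:,::-1])
    print(n,c["fovy"],c["cx"],c["cy"],np.round(c["cam_to_world"],3).tolist(),[k for k in c])
s=arm.read_state(); print(s); print(arm.grip_depth)
E
```

```text
side 47.283948880642086 278.7840935488782 212.6102716761257 [[-0.744, -0.498, 0.445, 0.079], [-0.668, 0.543, -0.51, 0.516], [0.012, -0.677, -0.736, 0.758], [0.0, 0.0, 0.0, 1.0]] ['pixels', 'fovy', 'cx', 'cy', 'cam_to_world']
top 52.13512020310749 291.75224036929234 205.3516980347484 [[-0.016, -0.983, 0.185, 0.354], [-1.0, 0.013, -0.02, 0.006], [0.017, -0.185, -0.983, 0.982], [0.0, 0.0, 0.0, 1.0]] ['pixels', 'fovy', 'cx', 'cy', 'cam_to_world']
{'time_s': 0.1, 'joint_pos': array([-1.23959986e+00,  4.91494385e-01,  1.55938733e+00, -1.42791361e-05,
        1.09169155e+00, -1.05617380e-01]), 'joint_velocities': array([-0.00296608, -0.00186389, -0.00107675,  0.00084262, -0.00035437,
        0.00139535]), 'effort': array([ 2.72881371e-03, -6.13621187e+01, -2.58606684e+01,  6.93399506e-02,
        4.70374105e-02, -4.69106396e-05]), 'eef_pos': array([ 0.26434731, -0.56610961,  0.21412363]), 'tcp_rot': array([ 9.76243037e-01,  2.16677856e-01, -6.14779974e-05, -4.86477145e-04]), 'contact_force': array([-0.32669842, -0.77893575,  0.35994021]), 'wrist_torque': array([-0.00354061,  0.03361337,  0.02934341]), 'opening': 0.09497317218085917}
0.0188
```

View pics/side0.png

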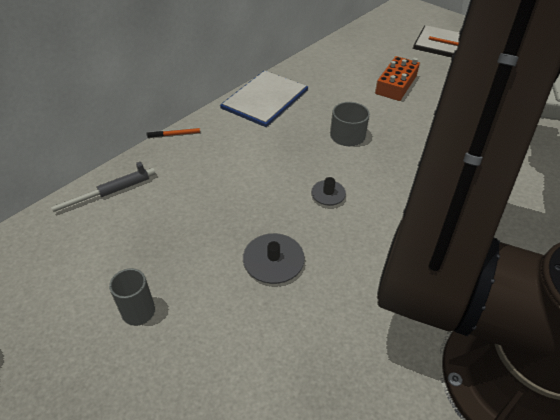

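View pics/top0.png

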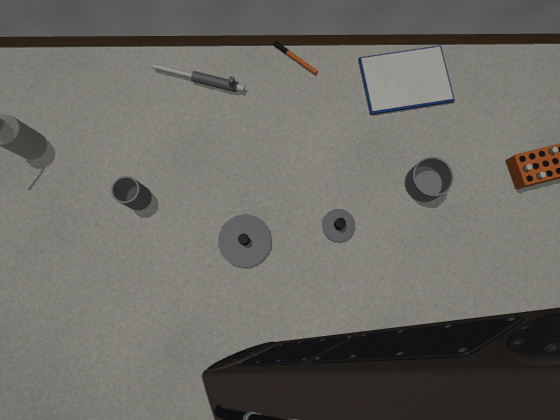

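The side view shows the large cover's disc at about (274,258), the small cover at (329,192), the wide jar at (349,123) and the narrow beaker at (132,297). In the top view they are at (245,241), (339,225), (429,180) and (131,193). The arm hides none of them. Next I'll measure with masks and rays.

```bash
cat > h.py <<'E'
import numpy as np,cv2
def ray(c,u,v):
    f=c["pixels"].shape[0]/2/np.tan(np.radians(c["fovy"])/2)
    T=np.array(c["cam_to_world"]); d=T[:3,:3]@np.array([(u-c["cx"])/f,(v-c["cy"])/f,1.])
    return T[:3,3],d/np.linalg.norm(d)
def onplane(c,u,v,z):
    o,d=ray(c,u,v); return o+d*(z-o[2])/d[2]
def tri(rs):
    A=0;b=0
    for o,d in rs:
        P=np.eye(3)-np.outer(d,d);A=A+P;b=b+P@o
    return np.linalg.solve(A,b)
def planecircle(c,cnt,z):
    p=np.array([onplane(c,u,v,z)[:2] for u,v in cnt.reshape(-1,2)],np.float32)
    (x,y),r=cv2.minEnclosingCircle(p); 
    A=np.c_[2*p,np.ones(len(p))];s=np.linalg.lstsq(A,(p**2).sum(1),rcond=None)[0]
    return x,y,r,s[0],s[1],np.sqrt(s[2]+s[0]**2+s[1]**2)
E
python3 - <<'E'
from rig import arm,cams
from h import *
boxes={"side":dict(L=(235,225,315,290),S=(305,170,352,212),J=(322,95,376,152),B=(100,260,165,332)),
"top":dict(L=(210,205,280,275),S=(314,200,364,250),J=(398,150,460,210),B=(105,165,165,220))}
for n in boxes:
    c=cams.camera(n); im=c["pixels"][:,:,::-1].copy(); g=cv2.cvtColor(im,cv2.COLOR_BGR2GRAY)
    out=[]
    for k,(a,b,x,y) in boxes[n].items():
        s=im[b:y,a:x]; out.append(cv2.resize(s,(300,300),interpolation=cv2.INTER_NEAREST))
        hsv=cv2.cvtColor(s,cv2.COLOR_BGR2HSV)
        gg=g[b:y,a:x]; cy,cx=gg.shape[0]//2,gg.shape[1]//2
        print(n,k,s[2,2],[int(v) for v in gg[cy,::4]],[int(v) for v in gg[::4,cx]], 'blue-red', [int(v) for v in (s[cy,::4,0].astype(int)-s[cy,::4,2])])
    cv2.imwrite(f"pics/{n}crop.png",np.vstack([np.hstack(out[:2]),np.hstack(out[2:])]))
E
```

```text
side L [126 137 138] [137, 139, 93, 78, 78, 78, 77, 77, 67, 28, 29, 41, 53, 77, 78, 78, 78, 77, 136, 141] [138, 136, 98, 77, 58, 31, 32, 29, 29, 76, 79, 77, 78, 79, 76, 93, 137] blue-red [-13, -13, -2, 3, 2, 2, 3, 1, 1, -2, -3, -1, -1, 2, 0, 1, 0, 1, -13, -13]
side S [124 136 137] [139, 141, 77, 78, 79, 30, 32, 31, 60, 80, 102, 140] [138, 135, 31, 34, 33, 32, 32, 77, 79, 92, 141] blue-red [-11, -13, 2, 2, 3, -2, -3, -2, 0, 1, -4, -14]
side J [126 138 139] [136, 136, 137, 57, 57, 57, 62, 75, 84, 66, 53, 50, 141, 137] [136, 140, 55, 54, 55, 55, 53, 74, 56, 57, 55, 56, 56, 140, 140] blue-red [-11, -13, -14, -1, -1, -2, -1, -2, 0, -2, -2, -2, -14, -12]
side B [125 135 137] [145, 142, 143, 106, 77, 101, 89, 106, 75, 51, 51, 50, 50, 124, 138, 139, 137] [135, 134, 111, 54, 54, 53, 53, 54, 50, 75, 52, 52, 53, 55, 53, 55, 54, 136] blue-red [-14, -12, -14, -9, 1, 1, 0, 1, -2, 0, -2, -1, -1, -12, -14, -14, -12]
top L [120 127 129] [129, 124, 110, 98, 99, 99, 99, 60, 42, 42, 58, 98, 98, 98, 99, 101, 129, 129] [133, 123, 123, 98, 98, 98, 97, 91, 41, 43, 41, 99, 99, 99, 99, 100, 135, 123] blue-red [-9, -9, -1, 3, 2, 3, 2, 1, 1, 1, 1, 3, 2, 2, 2, 3, -8, -9]
top S [123 130 131] [128, 127, 97, 95, 93, 30, 40, 35, 87, 91, 90, 132, 132] [128, 133, 129, 91, 94, 34, 38, 11, 96, 94, 91, 135, 128] blue-red [-9, -9, -1, 3, 2, 1, 2, 2, 2, 3, 2, -9, -10]
top J [120 127 128] [126, 126, 48, 51, 104, 100, 102, 101, 101, 104, 103, 48, 52, 43, 122, 124] [125, 129, 83, 49, 52, 76, 101, 101, 101, 102, 102, 102, 49, 91, 88] blue-red [-9, -9, 1, 0, 1, 1, 2, 0, 1, 2, 1, 1, 1, 1, -8, -8]
top B [122 129 131] [129, 127, 57, 47, 46, 48, 73, 74, 114, 47, 46, 43, 126, 128, 124] [131, 127, 126, 127, 107, 48, 73, 72, 94, 50, 51, 53, 106, 129] blue-red [-9, -9, 1, 0, 1, 0, 1, 1, 1, 1, 0, 0, -8, -9, -9]
```

View pics/sidecrop.png

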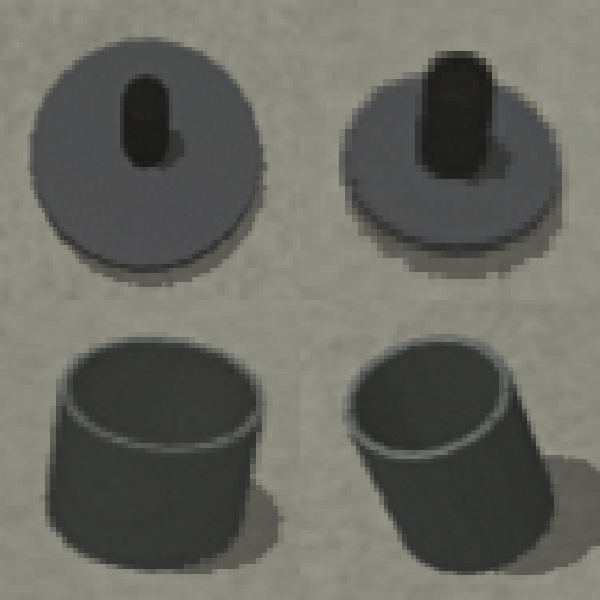

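View pics/topcrop.png

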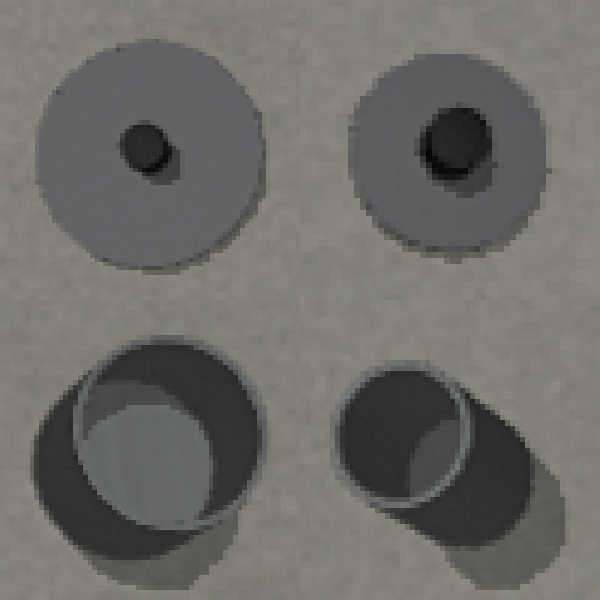

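```bash
cat > m.py <<'E'
from h import *
from scipy.optimize import least_squares
def cont(c,box,lo=20,hi=125,thr=-5):
    a,b,x,y=box; im=c["pixels"][b:y,a:x].astype(int); g=im.mean(2); d=im[:,:,2]-im[:,:,0]
    m=((d>thr)&(g<hi)).astype(np.uint8)
    m=cv2.morphologyEx(m,cv2.MORPH_CLOSE,np.ones((3,3),np.uint8))
    cs,_=cv2.findContours(m,cv2.RETR_EXTERNAL,cv2.CHAIN_APPROX_NONE)
    return max(cs,key=cv2.contourArea).reshape(-1,2)+[a,b]
def fit(c,cnt,z,r,iters=6,tol=.004):
    p=np.array([onplane(c,u,v,z)[:2] for u,v in cnt])
    best=None
    for i in range(400):   # ransac on known radius
        q=p[np.random.randint(len(p),size=3)]
        A=np.c_[2*q,np.ones(3)]
        try:s=np.linalg.solve(A,(q**2).sum(1))
        except Exception: continue
        rr=np.sqrt(max(s[2]+s[0]**2+s[1]**2,0))
        if abs(rr-r)>.005: continue
        k=(abs(np.hypot(*(p-s[:2]).T)-rr)<.0015)
        if best is None or k.sum()>best.sum(): best=k
    q=p[best]
    A=np.c_[2*q,np.ones(len(q))];s=np.linalg.lstsq(A,(q**2).sum(1),rcond=None)[0]
    return s[0],s[1],np.sqrt(s[2]+s[0]**2+s[1]**2),int(best.sum()),len(p)
E
python3 - <<'E'
from rig import arm,cams
from m import *
np.random.seed(0)
boxes={"side":dict(L=(235,225,315,290),S=(305,170,352,212),J=(322,95,376,152),B=(100,260,165,332)),
"top":dict(L=(210,205,280,275),S=(314,200,364,250),J=(398,150,460,210),B=(105,165,165,220))}
Z=dict(L=(.015,.06),S=(.015,.038),J=(.07,.045),B=(.09,.03))
for n in boxes:
    c=cams.camera(n)
    for k,b in boxes[n].items():
        cnt=cont(c,b); print(n,k,np.round(fit(c,cnt,*Z[k]),4))
        if k in"LS":
            a,bb,x,y=b; g=c["pixels"][bb:y,a:x].mean(2); m=(g<50).astype(np.uint8)
            cs,_=cv2.findContours(m,0,1); q=max(cs,key=cv2.contourArea).reshape(-1,2)+[a,bb]
            print('  knob mid(z~.032)',np.round(onplane(c,*((q.min(0)+q.max(0))/2),.032),4), q.min(0),q.max(0))
E
```

```text
side L [4.572e-01 9.650e-02 5.920e-02 1.470e+02 1.580e+02]
  knob mid(z~.032) [0.4583 0.0933 0.032 ] [268 241] [280 260]
side S [ 4.884e-01 -1.167e-01  3.750e-02  6.900e+01  8.500e+01]
  knob mid(z~.032) [ 0.4901 -0.1175  0.032 ] [323 178] [334 194]
side J [ 5.866e-01 -3.230e-01  4.280e-02  4.700e+01  1.270e+02]
side B [5.617e-01 3.413e-01 2.910e-02 5.700e+01 1.460e+02]
top L [4.574e-01 9.440e-02 5.920e-02 1.450e+02 1.480e+02]
  knob mid(z~.032) [0.457  0.0949 0.032 ] [238 234] [249 245]
top S [ 4.892e-01 -1.186e-01  3.710e-02  9.300e+01  9.300e+01]
  knob mid(z~.032) [ 0.4898 -0.1194  0.032 ] [334 218] [345 229]
top J [ 5.865e-01 -3.233e-01  4.450e-02  6.500e+01  1.280e+02]
top B [5.606e-01 3.397e-01 2.990e-02 5.000e+01 1.030e+02]
```

The measurements agree between the two views to about 2 mm. The large cover is at (0.457, 0.095), the jar at (0.5866, -0.323), the small cover at (0.489, -0.118) and the beaker at (0.561, 0.340). The tool orientation can stay as it is, so I'll travel at the current height.

```bash
python3 -m handwheel '[[1,[0.034,-0.029,0],[0,0,0]],[1,[0.034,-0.029,0],[0,0,0]],[1,[0.034,-0.029,0],[0,0,0]],[1,[0.034,-0.029,0],[0,0,0]],[1,[0.034,-0.029,0],[0,0,0]]]'
```

```text
time_s: 0.8
eef_pos: [0.3575, -0.3607, 0.2129]
tcp_rot: [0.977, 0.213, -0.0, 0.0]
contact_force: [0.5, -0.4, -0.7]
opening: 0.0952
```

```bash
cat > to.py <<'E'
import sys,numpy as np
from rig import arm
from scipy.spatial.transform import Rotation as R
s=arm.read_state(); t=np.array([float(v) for v in sys.argv[1:4]])
r=R.from_quat(s["tcp_rot"])
print("t",round(s["time_s"],2),"pos",np.round(s["eef_pos"],4),"F",np.round(s["contact_force"],1),"open",round(s["opening"],4),"j",np.round(s["joint_pos"],2))
print("tool shift to target",np.round(r.inv().apply(t-s["eef_pos"]),4))
# rotvec (deg, tool) to make it point straight down at same heading
z=r.apply([0,0,1]); print("tilt fix deg tool",np.round(np.degrees(r.inv().apply(np.cross(z,[0,0,-1]))),2))
E
python3 -m handwheel '[[1,[0.034,-0.029,0],[0,0,0]],[1,[0.034,-0.029,0],[0,0,0]],[1,[0.034,-0.029,0],[0,0,0]],[1,[0.034,-0.029,0],[0,0,0]],[1,[0.034,-0.029,0],[0,0,0]]]'; python3 to.py .457 .095 .15
```

```text
time_s: 1.3
eef_pos: [0.4541, -0.1495, 0.2137]
tcp_rot: [0.977, 0.212, 0.001, 0.001]
contact_force: [1.3, 0.2, 1.1]
opening: 0.0952
t 1.3 pos [ 0.4541 -0.1495  0.2137] F [1.3 0.2 1.1] open 0.0952 j [-0.46  0.28  1.91 -0.    0.95  0.69]
tool shift to target [ 0.1041 -0.2214  0.0634]
tilt fix deg tool [ 0.11 -0.05 -0.  ]
```

```bash
python3 -m handwheel '[[1,[0.019,-0.04,0],[0,0,0]],[1,[0.019,-0.04,0],[0,0,0]],[1,[0.019,-0.04,0.01],[0,0,0]],[1,[0.019,-0.04,0.02],[0,0,0]],[1,[0.019,-0.04,0.02],[0,0,0]]]'; python3 to.py .4575 .095 .06
```

```text
time_s: 1.8
eef_pos: [0.4602, 0.0805, 0.1647]
tcp_rot: [0.977, 0.212, 0.005, 0.002]
contact_force: [1.9, -0.1, -0.7]
opening: 0.0952
t 1.8 pos [0.4602 0.0805 0.1647] F [ 1.9 -0.1 -0.7] open 0.0952 j [ 0.03  0.33  2.   -0.    0.8   1.18]
tool shift to target [ 0.0027 -0.0149  0.1047]
tilt fix deg tool [ 0.36 -0.47 -0.  ]
```

```bash
python3 -m handwheel '[[1,[0.002,-0.01,0.02],[0.3,-0.4,0]],[1,[0.001,-0.005,0.02],[0,0,0]],[1,[0,0,0.02],[0,0,0]],[1,[0,0,0.02],[0,0,0]],[1,[0,0,0.01],[0,0,0]]]'; python3 to.py .4575 .095 .021
```

```text
time_s: 2.3
eef_pos: [0.456, 0.1022, 0.071]
tcp_rot: [0.976, 0.217, 0.001, 0.0]
contact_force: [-0.4, 0.2, 0.5]
opening: 0.095
t 2.3 pos [0.456  0.1022 0.071 ] F [-0.4  0.2  0.5] open 0.095 j [ 0.08  0.49  2.08 -0.    0.56  1.21]
tool shift to target [-0.0018  0.0071  0.05  ]
tilt fix deg tool [ 0.05 -0.12  0.  ]
```

Run:
```python
from rig import arm,cams
import cv2
for n in("side","top"):
    c=cams.camera(n); p=c["pixels"][:,:,::-1]
    p=p[190:330,180:360] if n=="side" else p[150:330,150:390]
    cv2.imwrite(f"pics/{n}1.png",cv2.resize(p,None,fx=3,fy=3))
```

```text
(no output)
```

View pics/side1.png

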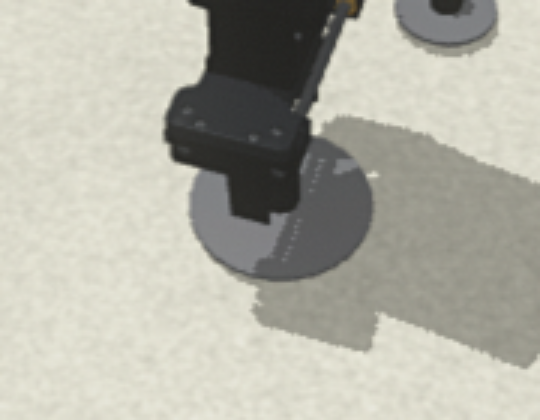

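The side view shows the fingers above the cover's disc. The near fingertip is at about full-frame (263,262) and the disc has not moved. I'll centre the tool, then go down.

```bash
python3 -m handwheel '[[1,[-0.002,0.007,0],[0,0,0]],[1,[0,0,0.015],[0,0,0]],[1,[0,0,0.015],[0,0,0]],[1,[0,0,0.01],[0,0,0]],[1,[0,0,0],[0,0,0]]]'; python3 to.py .4575 .095 .021
```

```text
time_s: 2.9
eef_pos: [0.4605, 0.0927, 0.0344]
tcp_rot: [0.976, 0.216, 0.005, 0.001]
contact_force: [-0.6, -0.9, 0.2]
opening: 0.0951
t 2.9 pos [0.4605 0.0927 0.0344] F [-0.6 -0.9  0.2] open 0.0951 j [ 0.06  0.57  2.11 -0.    0.46  1.19]
tool shift to target [-0.0018 -0.0034  0.0133]
tilt fix deg tool [ 0.2 -0.5  0. ]
```

```bash
python3 -m handwheel '[[1,[-0.002,-0.003,0.005],[0.2,-0.5,0]],[1,[0,0,0.006],[0,0,0]],[1,[0,0,0.001],[0,0,0]],[1,[0,0,0],[0,0,0]],[1,[0,0,0],[0,0,0]]]'; python3 to.py .4575 .095 .021
```

```text
time_s: 3.4
eef_pos: [0.4581, 0.0945, 0.0232]
tcp_rot: [0.976, 0.216, 0.001, 0.0]
contact_force: [-0.2, 0.5, -0.6]
opening: 0.095
t 3.4 pos [0.4581 0.0945 0.0232] F [-0.2  0.5 -0.6] open 0.095 j [ 0.06  0.59  2.11 -0.    0.44  1.2 ]
tool shift to target [-0.0004 -0.0007  0.0022]
tilt fix deg tool [ 0.04 -0.09  0.  ]
```

```bash
python3 -m handwheel '[[-1,[0,-0.0005,0.001],[0,0,0]],[-1,[0,0,0],[0,0,0]],[-1,[0,0,0],[0,0,0]],[-1,[0,0,0],[0,0,0]],[-1,[0,0,0],[0,0,0]]]'; python3 to.py .4575 .095 .021
```

```text
time_s: 3.9
eef_pos: [0.4582, 0.0951, 0.0226]
tcp_rot: [0.976, 0.216, 0.001, 0.0]
contact_force: [1.0, 0.1, 0.4]
opening: 0.0607
t 3.9 pos [0.4582 0.0951 0.0226] F [1.  0.1 0.4] open 0.0607 j [ 0.06  0.59  2.11 -0.    0.44  1.2 ]
tool shift to target [-0.0006 -0.0002  0.0016]
tilt fix deg tool [ 0.06 -0.13 -0.  ]
```

```bash
python3 -m handwheel '[[-1,[0,0,0],[0,0,0]],[-1,[0,0,0],[0,0,0]],[-1,[0,0,0],[0,0,0]],[-1,[0,0,0],[0,0,0]],[-1,[0,0,0],[0,0,0]]]'; python3 to.py .4575 .095 .021
```

```text
time_s: 4.4
eef_pos: [0.4582, 0.0951, 0.0226]
tcp_rot: [0.976, 0.216, 0.001, 0.0]
contact_force: [0.8, 0.3, 0.1]
opening: 0.0234
t 4.4 pos [0.4582 0.0951 0.0226] F [0.8 0.3 0.1] open 0.0234 j [ 0.06  0.59  2.11 -0.    0.44  1.2 ]
tool shift to target [-0.0007 -0.0002  0.0016]
tilt fix deg tool [ 0.06 -0.14  0.  ]
```

The opening holds at 23.4 mm, which fits a 24 mm knob. I'll lift slowly.

```bash
python3 -m handwheel '[[-1,[0,0,-0.01],[0,0,0]],[-1,[0,0,-0.02],[0,0,0]],[-1,[0,0,-0.03],[0,0,0]],[-1,[0,0,-0.03],[0,0,0]],[-1,[0,0,-0.03],[0,0,0]]]'; python3 -m handwheel '[[-1,[0,0,-0.02],[0,0,0]],[-1,[0,0,-0.01],[0,0,0]],[-1,[0,0,0],[0,0,0]],[-1,[0,0,0],[0,0,0]],[-1,[0,0,0],[0,0,0]]]'; python3 to.py .5866 -.323 .17
python3 - <<'E'
from rig import arm,cams
import cv2
for n in("side","top"):
    c=cams.camera(n); cv2.imwrite(f"pics/{n}2.png",c["pixels"][:,:,::-1])
E
```

```text
time_s: 4.9
eef_pos: [0.4555, 0.0948, 0.1453]
tcp_rot: [0.976, 0.216, -0.003, -0.0]
contact_force: [0.5, 0.3, -2.4]
opening: 0.0236
time_s: 5.4
eef_pos: [0.4554, 0.095, 0.1821]
tcp_rot: [0.976, 0.216, 0.0, 0.0]
contact_force: [-0.3, -0.0, -1.9]
opening: 0.0231
t 5.4 pos [0.4554 0.095  0.1821] F [-0.3 -0.  -1.9] open 0.0231 j [0.06 0.31 1.98 0.   0.86 1.2 ]
tool shift to target [-0.0573  0.4343  0.0121]
tilt fix deg tool [ 0.   -0.01  0.  ]
```

View pics/side2.png

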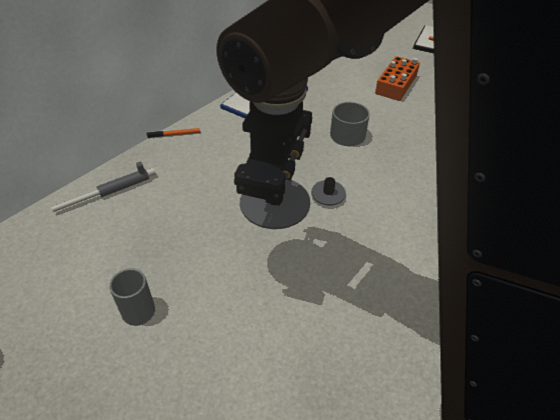

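View pics/top2.png

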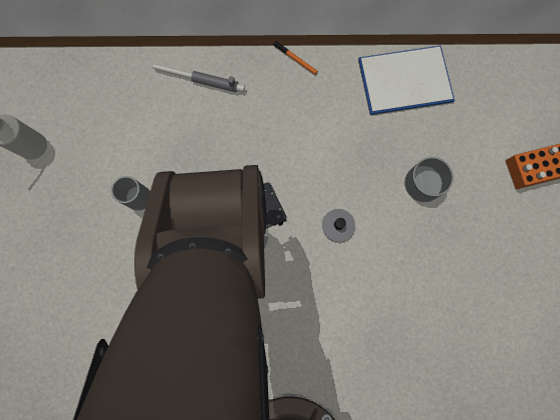

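The cover is off the bench and hanging level, with its disc at about (274,204) in the side view. The small cover, beaker and jar haven't moved. I'll carry it to the jar.

```bash
python3 -m handwheel '[[-1,[-0.003,0.02,0],[0,0,0]],[-1,[-0.005,0.03,0],[0,0,0]],[-1,[-0.005,0.04,0],[0,0,0]],[-1,[-0.005,0.04,0],[0,0,0]],[-1,[-0.005,0.04,0],[0,0,0]]]'; python3 -m handwheel '[[-1,[-0.005,0.04,0],[0,0,0]],[-1,[-0.005,0.04,0],[0,0,0]],[-1,[-0.005,0.04,0],[0,0,0]],[-1,[-0.005,0.03,0],[0,0,0]],[-1,[-0.005,0.02,0],[0,0,0]]]'; python3 to.py .5866 -.323 .17
```

```text
time_s: 6.0
eef_pos: [0.5058, -0.0703, 0.1785]
tcp_rot: [0.976, 0.219, -0.003, -0.001]
contact_force: [-0.2, 0.3, -1.8]
opening: 0.0232
time_s: 6.5
eef_pos: [0.5566, -0.2441, 0.1729]
tcp_rot: [0.976, 0.218, -0.006, -0.004]
contact_force: [-0.1, 0.1, -0.6]
opening: 0.0233
t 6.5 pos [ 0.5566 -0.2441  0.1729] F [-0.1  0.1 -0.6] open 0.0233 j [-0.52  0.51  1.64 -0.    1.    0.61]
tool shift to target [-0.0064  0.0842  0.0021]
tilt fix deg tool [-0.55  0.58  0.  ]
```

```bash
python3 -m handwheel '[[-1,[-0.003,0.03,0],[-0.5,0.6,0]],[-1,[-0.003,0.03,0],[0,0,0]],[-1,[-0.001,0.015,0],[0,0,0]],[-1,[0,0,0],[0,0,0]],[-1,[0,0,0],[0,0,0]]]'; python3 to.py .5866 -.323 .17
```

```text
time_s: 7.0
eef_pos: [0.5814, -0.3202, 0.1661]
tcp_rot: [0.976, 0.216, -0.003, -0.003]
contact_force: [-0.3, 0.3, -1.6]
opening: 0.0233
t 7.0 pos [ 0.5814 -0.3202  0.1661] F [-0.3  0.3 -1.6] open 0.0233 j [-0.6   0.6   1.5   0.    1.05  0.53]
tool shift to target [ 0.0035  0.0047 -0.0039]
tilt fix deg tool [-0.46  0.23  0.  ]
```

```bash
python3 -m handwheel '[[-1,[0.0035,0.0045,0],[-0.5,0.2,0]],[-1,[0,0,0],[0,0,0]],[-1,[0,0,0],[0,0,0]],[-1,[0,0,0],[0,0,0]],[-1,[0,0,0],[0,0,0]]]'; python3 to.py .5866 -.323 .17
python3 - <<'E'
from rig import arm,cams
import cv2
for n in("side","top"):
    c=cams.camera(n); p=c["pixels"][:,:,::-1]
    p=p[20:200,260:500] if n=="side" else p[100:280,330:560]
    cv2.imwrite(f"pics/{n}3.png",cv2.resize(p,None,fx=3,fy=3))
E
```

```text
time_s: 7.5
eef_pos: [0.5865, -0.3198, 0.1658]
tcp_rot: [0.976, 0.218, -0.0, 0.0]
contact_force: [0.1, 0.1, -0.7]
opening: 0.0232
t 7.5 pos [ 0.5865 -0.3198  0.1658] F [ 0.1  0.1 -0.7] open 0.0232 j [-0.6   0.6   1.5  -0.    1.05  0.53]
tool shift to target [-0.0013  0.003  -0.0042]
tilt fix deg tool [-0.    0.05 -0.  ]
```

View pics/side3.png

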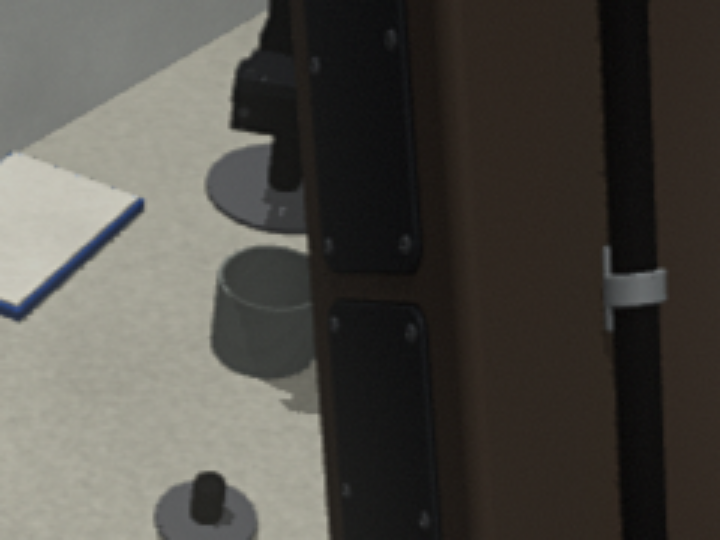

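View pics/top3.png

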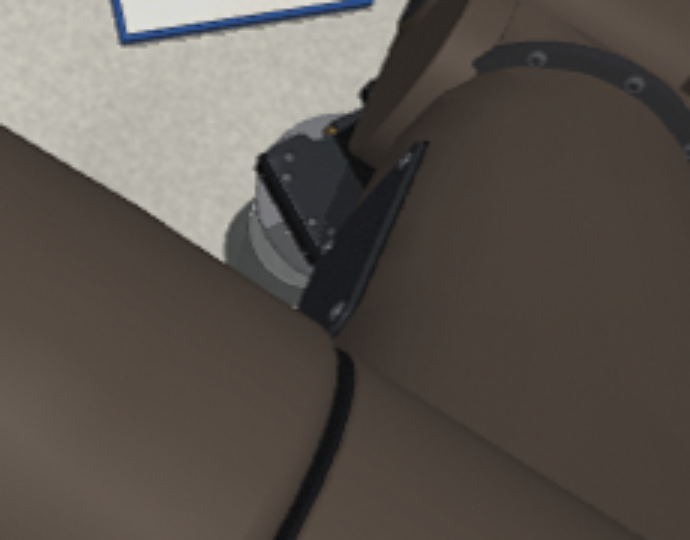

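The side view shows the cover above the jar, looking level. Its left edge is at about full-frame (329,82), and the arm hides the right part of both. I'll check the offset with a fit to the visible arc.

Run:
```python
from rig import arm,cams
from m import *
np.random.seed(1)
c=cams.camera("side"); s=arm.read_state(); z=s["eef_pos"][2]
a,b,x,y=325,64,366,100
im=c["pixels"].astype(int); g=im.mean(2); d=im[:,:,2]-im[:,:,0]
m=np.zeros(g.shape,np.uint8); m[b:y,a:x]=((d>-5)&(g<125))[b:y,a:x]
# leftmost boundary per row and bottom boundary per column
pts=[]
for v in range(70,90):
    u=np.flatnonzero(m[v,:350]); 
    if len(u): pts.append((u[0]-.5,v))
for u in range(332,360):
    v=np.flatnonzero(m[80:98,u]); 
    if len(v): pts.append((u,80+v[-1]+.5))
pts=np.array(pts); 
from scipy.optimize import least_squares
for zz,lab in((z-.0226+.015,"top"),(z-.0226+.0125,"mid")):
    p=np.array([onplane(c,u,v,zz)[:2] for u,v in pts])
    r=least_squares(lambda q:np.hypot(*(p-q).T)-.0595,s["eef_pos"][:2],loss="soft_l1",f_scale=.001)
    print(lab,r.x,"res mm",np.round(1e3*r.fun.std(),2), np.round(1e3*r.fun,1)[::6])
print(s["eef_pos"])
# jar rim: left/top outer
cnt=cont(c,(325,98,364,150)); cnt=cnt[(cnt[:,0]<360)]
print("jar",fit(c,cnt,.07,.044))
```

```text
top [ 0.58229521 -0.31350534] res mm 1.12 [ 3.9  0.9 -0.7 -0.7 -1.2 -0.9  0.2  0.8]
mid [ 0.58446798 -0.31667712] res mm 1.18 [ 4.1  1.  -0.7 -0.8 -1.2 -0.9  0.2  0.8]
[ 0.58651095 -0.32002259  0.16582327]
jar (np.float64(0.5407694825940221), np.float64(-0.24939984135606158), np.float64(0.03991437209051868), 33, 83)
```

With the disc's lower edge taken into account, the arc agrees with the TCP to within a few mm. The boss has ±14 mm of clearance. I'll centre the cover and lower it.

```bash
python3 -m handwheel '[[-1,[-0.0013,0.003,0.01],[0,0,0]],[-1,[0,0,0.015],[0,0,0]],[-1,[0,0,0.015],[0,0,0]],[-1,[0,0,0.01],[0,0,0]],[-1,[0,0,0],[0,0,0]]]'; python3 to.py .5866 -.323 .0835
```

```text
time_s: 8.15
eef_pos: [0.5863, -0.3242, 0.1121]
tcp_rot: [0.976, 0.217, -0.0, 0.0]
contact_force: [-0.0, 0.1, -1.1]
opening: 0.0236
t 8.15 pos [ 0.5863 -0.3242  0.1121] F [-0.   0.1 -1.1] open 0.0236 j [-0.6   0.66  1.54 -0.    0.94  0.53]
tool shift to target [ 0.0008 -0.001   0.0286]
tilt fix deg tool [ 0.01  0.05 -0.  ]
```

```bash
python3 -m handwheel '[[-1,[0.0008,-0.001,0.006],[0,0,0]],[-1,[0,0,0.007],[0,0,0]],[-1,[0,0,0.006],[0,0,0]],[-1,[0,0,0.003],[0,0,0]],[-1,[0,0,0],[0,0,0]]]'; python3 to.py .5866 -.323 .0835
python3 - <<'E'
from rig import arm,cams
import cv2
for n in("side",):
    c=cams.camera(n); p=c["pixels"][:,:,::-1]
    p=p[20:200,260:500] 
    cv2.imwrite(f"pics/{n}4.png",cv2.resize(p,None,fx=3,fy=3))
E
```

```text
time_s: 8.65
eef_pos: [0.587, -0.3234, 0.0891]
tcp_rot: [0.976, 0.217, 0.0, 0.001]
contact_force: [-0.2, 0.1, -0.6]
opening: 0.0236
t 8.65 pos [ 0.587  -0.3234  0.0891] F [-0.2  0.1 -0.6] open 0.0236 j [-0.6   0.69  1.56 -0.    0.9   0.53]
tool shift to target [-0.0002 -0.0005  0.0056]
tilt fix deg tool [0.07 0.01 0.  ]
```

View pics/side4.png

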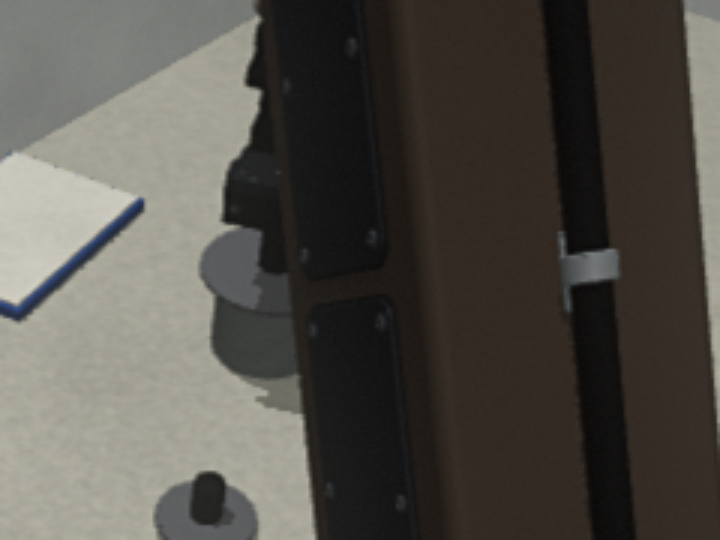

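The cover hangs just above the jar, with its left edge at about full-frame (327,109). It overlaps the jar's left side, and there is no contact force yet. I'll do the last 6 mm slowly.

```bash
python3 -m handwheel '[[-1,[0,0,0.002],[0,0,0]],[-1,[0,0,0.0015],[0,0,0]],[-1,[0,0,0.001],[0,0,0]],[-1,[0,0,0],[0,0,0]],[-1,[0,0,0],[0,0,0]]]'; python3 to.py .5866 -.323 .0826
```

```text
time_s: 9.2
eef_pos: [0.5874, -0.3236, 0.0853]
tcp_rot: [0.976, 0.217, 0.001, 0.001]
contact_force: [0.1, -0.2, -1.5]
opening: 0.0236
t 9.2 pos [ 0.5874 -0.3236  0.0853] F [ 0.1 -0.2 -1.5] open 0.0236 j [-0.6   0.69  1.56 -0.    0.89  0.53]
tool shift to target [-0.0005 -0.0009  0.0027]
tilt fix deg tool [ 0.16 -0.04 -0.  ]
```

```bash
python3 -m handwheel '[[-1,[-0.0005,-0.0005,0.001],[0.15,0,0]],[-1,[0,0,0.0005],[0,0,0]],[-1,[0,0,0.0005],[0,0,0]],[-1,[0,0,0],[0,0,0]],[-1,[0,0,0],[0,0,0]]]'; python3 to.py .5866 -.323 .0826
```

```text
time_s: 9.7
eef_pos: [0.5867, -0.3234, 0.0833]
tcp_rot: [0.976, 0.217, 0.0, -0.0]
contact_force: [-0.2, 0.6, -1.4]
opening: 0.0233
t 9.7 pos [ 0.5867 -0.3234  0.0833] F [-0.2  0.6 -1.4] open 0.0233 j [-0.6   0.69  1.56  0.    0.89  0.53]
tool shift to target [ 0.     -0.0004  0.0007]
tilt fix deg tool [ 0.01 -0.05  0.  ]
```

```bash
python3 -m handwheel '[[-1,[0,0,0.0005],[0,0,0]],[-1,[0,0,0.0005],[0,0,0]],[-1,[0,0,0],[0,0,0]],[-1,[0,0,0],[0,0,0]],[-1,[0,0,0],[0,0,0]]]'; python3 to.py .5866 -.323 .0826
```

```text
time_s: 10.2
eef_pos: [0.5868, -0.3235, 0.0827]
tcp_rot: [0.976, 0.217, 0.001, 0.0]
contact_force: [0.4, -0.2, -0.6]
opening: 0.0231
t 10.2 pos [ 0.5868 -0.3235  0.0827] F [ 0.4 -0.2 -0.6] open 0.0231 j [-0.6   0.69  1.56  0.    0.89  0.53]
tool shift to target [ 0.0001 -0.0005  0.0001]
tilt fix deg tool [ 0.03 -0.06  0.  ]
```

```bash
python3 -m handwheel '[[-1,[0,0,0.0005],[0,0,0]],[-1,[0,0,0.0005],[0,0,0]],[-1,[0,0,0],[0,0,0]],[-1,[0,0,0],[0,0,0]],[-1,[0,0,0],[0,0,0]]]'; python3 to.py .5866 -.323 .0826
```

```text
time_s: 10.7
eef_pos: [0.5868, -0.3235, 0.0826]
tcp_rot: [0.976, 0.217, 0.001, 0.0]
contact_force: [-1.2, 0.8, 1.2]
opening: 0.0235
t 10.7 pos [ 0.5868 -0.3235  0.0826] F [-1.2  0.8  1.2] open 0.0235 j [-0.6   0.69  1.56  0.    0.88  0.53]
tool shift to target [ 0.     -0.0006  0.    ]
tilt fix deg tool [ 0.06 -0.07 -0.  ]
```

```bash
python3 -m handwheel '[[-1,[0,0,0.001],[0,0,0]],[-1,[0,0,0.001],[0,0,0]],[-1,[0,0,0.001],[0,0,0]],[-1,[0,0,0],[0,0,0]],[-1,[0,0,0],[0,0,0]]]'; python3 to.py .5866 -.323 .0826
```

```text
time_s: 11.2
eef_pos: [0.587, -0.3236, 0.0827]
tcp_rot: [0.976, 0.217, 0.001, 0.001]
contact_force: [-0.1, -0.2, -0.2]
opening: 0.0233
t 11.2 pos [ 0.587  -0.3236  0.0827] F [-0.1 -0.2 -0.2] open 0.0233 j [-0.6   0.69  1.56  0.    0.88  0.53]
tool shift to target [-0.0001 -0.0007  0.0001]
tilt fix deg tool [ 0.14 -0.12  0.  ]
```

The descent stopped at TCP z = 0.0827, against a predicted seat height of 0.0826. A further 3 mm commanded produced no motion, so the cover rests on the rim. I'll release it.

```bash
python3 -m handwheel '[[-0.4,[0,0,0],[0,0,0]],[-0.4,[0,0,0],[0,0,0]],[-0.2,[0,0,0],[0,0,0]],[0,[0,0,0],[0,0,0]],[0.2,[0,0,0],[0,0,0]]]'; python3 -m handwheel '[[0.4,[0,0,0],[0,0,0]],[0.6,[0,0,0],[0,0,0]],[0.6,[0,0,0],[0,0,0]],[0.6,[0,0,0],[0,0,0]],[0.6,[0,0,0],[0,0,0]]]'; python3 to.py .5866 -.323 .0826
```

```text
time_s: 11.7
eef_pos: [0.5872, -0.3237, 0.0822]
tcp_rot: [0.976, 0.217, 0.001, 0.001]
contact_force: [0.2, 0.6, 0.6]
opening: 0.0473
time_s: 12.2
eef_pos: [0.5872, -0.3237, 0.0822]
tcp_rot: [0.976, 0.217, 0.001, 0.001]
contact_force: [-0.3, -0.7, -0.2]
opening: 0.0759
t 12.2 pos [ 0.5872 -0.3237  0.0822] F [-0.3 -0.7 -0.2] open 0.0759 j [-0.6   0.69  1.56  0.    0.88  0.53]
tool shift to target [-0.0002 -0.0009 -0.0004]
tilt fix deg tool [ 0.14 -0.12  0.  ]
```

Next I'll raise the tool and back it away. The camera views are blocked by the arm link, so I'll swing the arm to the right, towards -y, for a clear look.

```bash
python3 -m handwheel '[[0.6,[0,0,-0.01],[0,0,0]],[0.6,[0,0,-0.02],[0,0,0]],[0.6,[0,0,-0.03],[0,0,0]],[0.6,[0,0,-0.04],[0,0,0]],[0.6,[0,0,-0.04],[0,0,0]]]'; python3 to.py .28 -.56 .22
```

```text
time_s: 12.7
eef_pos: [0.5851, -0.3225, 0.2235]
tcp_rot: [0.976, 0.217, -0.002, -0.003]
contact_force: [1.1, 0.2, -1.3]
opening: 0.076
t 12.7 pos [ 0.5851 -0.3225  0.2235] F [ 1.1  0.2 -1.3] open 0.076 j [-0.6   0.55  1.43  0.    1.17  0.53]
tool shift to target [-0.377   0.0856  0.0041]
tilt fix deg tool [-0.35  0.17  0.  ]
```

```bash
python3 -m handwheel '[[0.6,[-0.02,0.015,0],[0,0,0]],[0.6,[-0.035,0.02,0],[0,0,0]],[0.6,[-0.04,0.015,0],[0,0,0]],[0.6,[-0.045,0.01,0],[0,0,0]],[0.6,[-0.045,0.01,0],[0,0,0]]]';python3 -m handwheel '[[0.6,[-0.045,0.01,0],[0,0,0]],[0.6,[-0.04,0.005,0],[0,0,0]],[0.6,[-0.03,0.005,0],[0,0,0]],[0.6,[-0.02,0,0],[0,0,0]],[0.6,[0,0,0],[0,0,0]]]'; python3 to.py .28 -.56 .22
python3 - <<'E'
from rig import arm,cams
import cv2
for n in("side","top"):
    c=cams.camera(n); cv2.imwrite(f"pics/{n}5.png",c["pixels"][:,:,::-1])
E
```

```text
time_s: 13.2
eef_pos: [0.4492, -0.4663, 0.2356]
tcp_rot: [0.975, 0.222, 0.003, 0.004]
contact_force: [-0.1, -0.4, 0.3]
opening: 0.0759
time_s: 13.7
eef_pos: [0.3263, -0.5487, 0.2397]
tcp_rot: [0.976, 0.219, 0.003, 0.006]
contact_force: [-0.1, -0.0, 0.4]
opening: 0.076
t 13.7 pos [ 0.3263 -0.5487  0.2397] F [-0.1 -0.   0.4] open 0.076 j [-1.14  0.48  1.5   0.    1.14 -0.01]
tool shift to target [-0.0468 -0.0098  0.0194]
tilt fix deg tool [ 0.73 -0.24  0.  ]
```

View pics/side5.png

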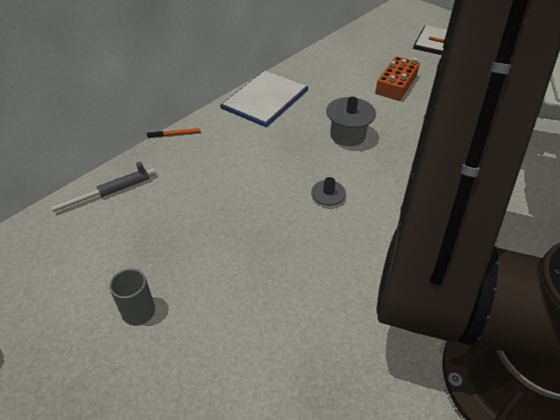

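View pics/top5.png

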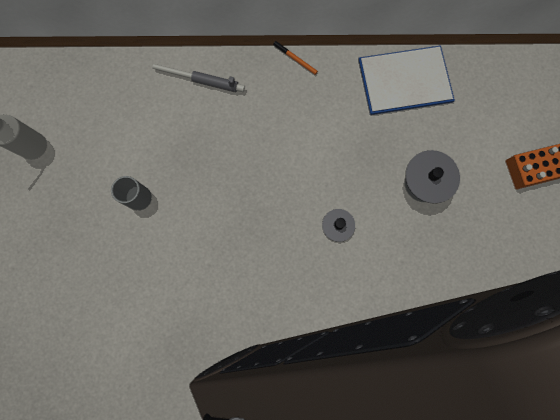

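The cover lies on the jar, centred at (351,111) in the side view and (433,177) in the top view. The bystanders look unmoved. I'll check position, height and level numerically.

Run:
```python
from rig import arm,cams
from m import *
np.random.seed(0)
rs=[];k=[]
B={"side":(318,90,384,152),"top":(395,140,470,215)}
oth={"side":dict(S=(305,170,352,212),B=(100,260,165,332)),"top":dict(S=(314,200,364,250),B=(105,165,165,220))}
Z=dict(S=(.015,.038),B=(.09,.03))
for n,(a,b,x,y) in B.items():
    c=cams.camera(n); cnt=cont(c,(a,b,x,y)); f=fit(c,cnt,.075,.06); print(n,"disc@.075",np.round(f,4))
    g=c["pixels"][b:y,a:x].mean(2); m=(g<(42 if n=="side" else 60)).astype(np.uint8)
    if n=="top": m[35:]=m[35:]*(g[35:]<45)
    m[ (30 if n=="side" else 55):]=0
    cs,_=cv2.findContours(m,0,1); q=max(cs,key=cv2.contourArea).reshape(-1,2)+[a,b]
    mid=(q.min(0)+q.max(0))/2; print("  knob",q.min(0),q.max(0),np.round(onplane(c,*mid,.092),4))
    rs.append(ray(c,*mid))
    for kk,bb in oth[n].items(): print("  ",kk,np.round(fit(c,cont(c,bb),*Z[kk]),4))
print("knob mid tri (expect z .092)",tri(rs))
# disc triangulated via predicted circle: compare centres at heights
```

```text
side disc@.075 [ 5.849e-01 -3.202e-01  5.840e-02  6.200e+01  1.450e+02]
  knob [347  97] [357 113] [ 0.5848 -0.3216  0.092 ]
   S [ 4.885e-01 -1.166e-01  3.760e-02  6.700e+01  8.600e+01]
   B [5.620e-01 3.413e-01 2.900e-02 5.600e+01 1.460e+02]
top disc@.075 [ 5.858e-01 -3.213e-01  5.930e-02  1.210e+02  1.570e+02]
  knob [428 167] [443 181] [ 0.5858 -0.3225  0.092 ]
   S [ 4.893e-01 -1.186e-01  3.720e-02  9.300e+01  9.300e+01]
   B [5.606e-01 3.400e-01 2.970e-02 5.000e+01 1.020e+02]
knob mid tri (expect z .092) [ 0.58590347 -0.32302468  0.09080609]
```

Run:
```python
from rig import arm
print(arm.finish_job())
```

```text
the job is handed in; nothing more can be done
None
```

The large cover is on the wide jar, seated and released, and the job is handed in at about 14 s of the 42 s allowed. I gripped it by the knob, carried it over and lowered it slowly until it stopped on the rim. I then opened the fingers and moved the arm clear.

**Seating:** The descent stopped with the TCP at z = 0.0827 m; the predicted seat height was 0.0826 m. Contact forces stayed within 1–2 N.

**Position:** The disc fits at the seated height (0.075 m) with its centre at (0.585–0.586, -0.320 to -0.321). The jar's rim measured (0.5866, -0.323) before the move, so the offset is 2–3 mm, well within the 14 mm of boss clearance.

**Level:** The knob's centre lies within about 2 mm of the disc's centre in both views. Its triangulated mid-height is 0.091 m, where 0.092 m was expected.

**Bystanders:** The small cover and the narrow beaker measure within 0.3 mm of where they started. The jar's rim is now hidden by the cover, so I checked the jar only by eye; its base looks unmoved in the side view.

**Checks that fell short:** The fit to the half-hidden cover arc before lowering was biased by about 4–8 mm, because the mask took in the disc's lower edge. The jar fit in that same picture failed because the arm blocked the view. For the lowering I relied on the earlier clear views and the TCP position.

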